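# Clamp the panel, then rock the locating block out of the jig

### The arm

A 7-joint arm with a two-finger parallel gripper is mounted at the origin on the work surface. World frame = base frame: x ahead of the robot, y to its left, z up, the work surface at z = 0. Lengths are in m, angles in rad, forces in N, time in s.
With the tool pointing down it reaches from about 0.35 to 0.9 m from the base axis. Payload 8.1 kg.
Tool frame: the origin (TCP) lies at the very end of the fingers, on their centre line; the grasp point (between the pads) lies 19 mm behind it (arm.tcp_to_grasp is the z of the grasp point in the tool frame, in m); z points along the fingers, y is the line along which they close (so a half turn about z gives the same grasp; the last joint's range is limited). The gripper opens to 92 mm and grips with 3 to 60 N. Pads are 19 mm wide; open, the fingers measure 130 mm over their backs; the gripper's body (75 mm by 190 mm) begins 47 mm behind the grasp point.
Start: joints at [-1.32, 0.434, 0.025, 1.573, -0.012, 1.134, -0.075], TCP at [0.217, 0.586, 0.227] pointing down, gripper open.
Joint ranges: [-2.62, 2.62], [-0.44, 2.09], [-1.27, 1.32], [0.08, 2.57], [-1.32, 4.46], [0.12, 2], [-2.74, 2.74]. Speed limits (rad/s): [2.22, 2.22, 3.01, 3.01, 3.14, 3.14, 3.14].

### API

Orientations are given as a rotation vector (axis times angle).
In Python, from cell import readout, vision, sign_off, arm gives the robot as it stands. The module is installed in compiled form; this text tells all that it offers.
- The arm moves only by the shell command python3 -m creep 'ROWS' [FORCE]. ROWS is JSON, a list of rows, each a list of 5 numbers: the shift along the tool's x, y, z in units of 4 cm (1.0 is 4 cm), then the turn about the tool's z in units of 4 degrees (1.0 is 4 degrees), then the opening, from 0 (shut) to 1 (fully open). A call has 1 to 12 rows; each row shifts and turns the commanded pose from where the row before left it, along the tool's axes as they then stand; what a row does not reach is not made up. A row lasts 1/8 s, in which the tool goes at most 62.5 mm and 10.7 degrees, less where a joint would pass 70% of its speed; a pose out of reach is approached as far as the arm can. A call with a number of a shift or a turn outside -1 to 1 is refused whole. A call with a gripper value outside its range is refused whole. The fingers move at their own pace and stop on an object; FORCE is the grip in N (left out, the last holds). Time passes only in rows, so rows that do not move let the fingers close. It gives the time, the measured TCP pose, the force, the opening and the grip force at its end, in the units of the state.
- readout.observe(): the state, without advancing time (a new reading comes with each control period).
- vision.get_image(name): name is "side" or "top" or "wrist"; returns a dict with "pixels" (400x640x3 uint8, blue, green, red), "z_map" (400x640 float32, m along the optical axis (not along the pixel's ray), 0 where there is no reading), "camera_matrix" (3x3 intrinsics, pixels), "position" and "rotation" of the camera in the world. Camera axes: x right, y up, looking along -z (the intrinsics and any distortion apply to the point x, -y, -z); pixel columns grow to the right and rows downward; lengths in m; the calibration is good to about 2 mm. A picture is of the moment at which its call begins.
- sign_off(): hands the job in; it is judged then, once.
The state is a dict: "clock": time; "joints": joint angles; "dq": joint speeds; "joint_efforts": joint torques, N m; "position": TCP position; "ee_rot": TCP orientation; "force": force on the tool from outside, world axes, zero at the start; "ft_torque": the same for the moment, N m; "width": opening from 0.0 (shut) to 1.0 (fully open); "gripper_force": force on a finger pad.
Only numpy, scipy, OpenCV 4.12 (cv2) and the standard library are available. Lean on these libraries where they do the work, as an engineer would, in place of code of your own. Each camera call takes 0.05 s, during which the arm holds its last target. There are 200 camera calls.

### The job

The panel is loaded in the plywood jig: first swing the hold-down lever fully down onto it. Then take the tight wooden locating block by its handle and rock it side to side along its slot, easing it up until it frees, without lifting the jig off its board, shifting the panel or disturbing the things standing around it. Finish while holding the block upright in the gripper, over its slot and just clear of the jig, about a centimetre or two above it.

Things in the scene. Friction and masses are not known exactly. Their poses are not given: they have to be found in the camera images.
- base: dark wooden board, 240 (x) x 220 (y) x 12 thick, fixed to the bench, with the plywood jig on it. Origin: centre of its underside on the bench. Its x axis runs from the block's end (-x) to the clamp's end (+x); y is across. The jig shares these axes; the jig's deck (top face) is 42 above the bench. Two steel pins of 10 dia near opposite corners keep the jig in place sideways only.
- jig (a joint): how far the jig (plywood, 210 x 200 x 30, with all its fittings about 1.7 kg) has been lifted off the base board, m; 0 = sitting down. Only its own weight holds it down: a straight pull on the jammed block takes more force than that and brings the jig up.
- slot (a point): centre of the slot's mouth, at deck level in the jig. The slot is 28 (x) x 53 (y) and 18 deep; a spring-loaded steel cheek on its +x side pinches the block's foot against the -x side.
- clamp (a joint): hold-down lever, rad: 0 = lying level with its rubber foot on the panel (closed); it starts standing up, 0.6 to 1.1. Stiff hinge: stays where it is left, about 3 N at its black grip moves it.
- clamp_hinge (a point): the lever's hinge axis (it runs along the base's y), 28 above the deck. From here the lever reaches 114 towards the base's -x when closed.
- clamp_grip (a point): centre of the upper face of the lever's black grip (48 long, 24 wide, 16 thick), 90 along the lever from the hinge and 8 above its middle line; moves with the lever. When closed it is 36 above the deck.
- block_grip (a point): point on the wooden locating block's axis, 56 above its underside (38 above the deck when seated). Its handle is 22 (x) x 34 (y), from 8 to 58 above the deck; below that is the wider foot. 60 to 130 g, same axes as the base.
- block_foot (a point): centre of the block's underside. The foot is 22 (x) x 50 (y) x 26 tall; seated, 18 deep in the slot with 1.5 of play at each end, so it can tilt some 6 to 8 degrees either way about the base's x axis. Easing it up 1 to 2 mm with each rock takes far less force than a straight pull (25 to 40 N).
- panel: light wooden panel 110 (x) x 130 (y) x 9 thick lying on the jig's deck between low fences (12 high), one edge 1 to 2 from the block. Origin: centre of its underside.
- glue: white glue bottle, 52 dia x 130 tall, standing (sizes in mm). Bystander. Origin: its underside's centre.
- offcut: wood offcut 90 x 45 x 20, lying (sizes in mm). Bystander. Origin: its underside's centre.
- tin: open aluminium tin of screws, 60 dia x 45 tall, standing (sizes in mm). Bystander. Origin: its underside's centre.
Things that resemble listed ones, but are neither listed nor needed, are in the scene too. Of the things shaped like the panel, the wooden one is meant.

How it is judged:
On the way, in this order (a step that is already met when the one before it is completed fails the run):
1. the lever is down on the panel (within 0.06 rad) while the block is still seated (value of joint clamp below 0.06 rad and z of block_foot in the frame of slot below -0.014 m), for 0.2 s.
2. the block is rocked at least 2.5 degrees to one side while its foot is still in the slot (its underside at least 5 mm below the deck) (angle between block_foot's own z axis and vertical above 0.044 rad and z of block_foot in the frame of slot below -0.005 m), for 0.05 s.
At the end, for the whole second after the job is handed in: The lever is down (within 0.06 rad), the jig sits on its board (within 3 mm), the panel is within 6 mm of its start; the block is held by the fingers alone, its underside 3 to 45 mm above the deck, within 25 mm of the slot's centre sideways, upright within 0.2 rad, touching neither jig nor panel (value of joint clamp below 0.06 rad and value of joint jig below 0.003 m and distance of panel from where it was at the start of the episode below 0.006 m and z of block_foot in the frame of slot between 0.003 and 0.045 m and horizontal distance between block_foot and slot below 0.025 m and angle between block_foot's own z axis and vertical below 0.2 rad and contact force between block and the fingers above 1 N and contact force between block and base below 0.1 N and contact force between block and panel below 0.1 N); the arm keeps its last pose, push and grip.
It fails at once if the jig is lifted more than 6 mm off its board (value of joint jig above 0.006 m).
It fails at once if the panel is shifted more than 10 mm (distance of panel from where it was at the start of the episode above 0.01 m).
It fails at once if a bystander is moved more than 30 mm (distance of any of glue, offcut, tin from where it was at the start of the episode above 0.03 m).
It also fails if it takes over 54 s, if anything falls off the work surface, if the arm or the gripper's body presses on something with over 40 N, if the wrist force passes 120 N, or if a joint passes its speed limit or range.

## Working session

There is one attempt and no reset: what is moved stays moved. The work goes in short steps, Python scripts to look and compute and a shell command to move; the robot and the scene stay as the last step left them, time stands still between calls to the robot, and variables do not carry over. Pictures are saved under pics/ and viewed, at most 12 in all, crops included, and the job is handed in when it is done.

```bash
mkdir -p pics; cat > h.py <<'E'
import numpy as np, cv2
from cell import readout, vision, sign_off, arm
def pts(im):
    z=im["z_map"];K=np.array(im["camera_matrix"]);h,w=z.shape
    u,v=np.meshgrid(np.arange(w),np.arange(h))
    P=np.stack([(u-K[0,2])/K[0,0]*z,-(v-K[1,2])/K[1,1]*z,-z],-1)
    R=np.array(im["rotation"])
    if R.shape!=(3,3): R=cv2.Rodrigues(R.astype(float))[0]
    W=P@R.T+np.array(im["position"]); W[z==0]=np.nan
    return W
E
python3 - <<'E'
from h import *
s=readout.observe();print(s);print(arm.tcp_to_grasp)
for n in("top","side"):
    im=vision.get_image(n);cv2.imwrite(f"pics/{n}0.png",im["pixels"]);np.savez(f"pics/{n}0.npz",W=pts(im),px=im["pixels"])
    print(n,im["camera_matrix"],im["position"],im["rotation"],[k for k in im])
E
```

```text
{'clock': 0.0, 'joints': array([-1.3195869 ,  0.43523805,  0.02495871,  1.57411288, -0.01158565,
        1.13398499, -0.07512792]), 'dq': array([-0.00150164, -0.0009069 , -0.00103006,  0.0001555 , -0.00047419,
        0.00165809, -0.00041332]), 'joint_efforts': array([-1.88334139e-03, -6.67834640e+01,  9.84830260e-01, -3.14460468e+01,
       -6.03516586e-02,  4.27504582e-02,  1.86285561e-04]), 'position': array([0.2164179 , 0.58578292, 0.22592935]), 'ee_rot': array([-5.52967151e-01, -3.09241127e+00,  2.50255206e-03]), 'force': array([ 0.18211553,  0.2633417 , -0.51050446]), 'ft_torque': array([-0.04406589, -0.05490605, -0.02155314]), 'gripper_force': 0.0, 'width': 1.0029856239703814}
-0.0188
top [[476.44790168   0.         321.08400169]
 [  0.         476.44790168 202.41175845]
 [  0.           0.           1.        ]] [0.23371252 0.06104659 1.26010104] [ 0.17916204 -0.16762882 -1.51911256] ['pixels', 'z_map', 'camera_matrix', 'position', 'rotation']
side [[463.57478782   0.         316.96710671]
 [  0.         463.57478782 195.81339177]
 [  0.           0.           1.        ]] [ 0.28816431 -0.8641623   0.70501203] [ 0.9848682  -0.12095023 -0.18526313] ['pixels', 'z_map', 'camera_matrix', 'position', 'rotation']
```

View pics/top0.png

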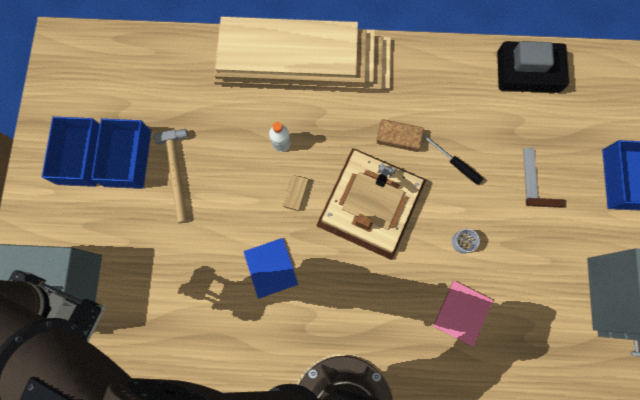

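View pics/side0.png

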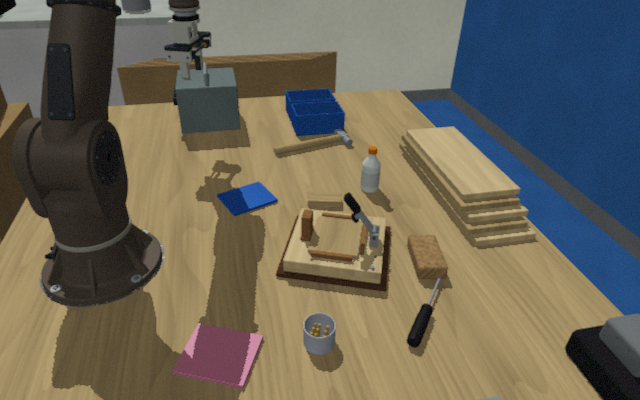

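```bash
python3 - <<'E'
from h import *
out=[]
for n,(x0,y0,x1,y1) in dict(top=(305,140,435,265),side=(270,180,400,300)).items():
    d=np.load(f"pics/{n}0.npz");W=d["W"];px=d["px"]
    out.append(cv2.resize(px[y0:y1,x0:x1],(400,400*(y1-y0)//(x1-x0)),interpolation=cv2.INTER_CUBIC))
    if n=="top":
        c=W[203,372];print("c",c)
    near=np.hypot(W[...,0]-c[0],W[...,1]-c[1])<0.16
    for lo,hi,lab in((0.034,0.048,"deck"),(0.034,0.3,"all"),(0.006,0.3,"base")):
        m=(near&(W[...,2]>lo)&(W[...,2]<hi)).astype(np.uint8)
        m[:, :]=cv2.morphologyEx(m,cv2.MORPH_OPEN,np.ones((3,3)))
        k,l,st,ce=cv2.connectedComponentsWithStats(m);i=1+st[1:,4].argmax()
        q=W[l==i];r=cv2.minAreaRect((q[:,:2]*1000).astype(np.float32));print(n,lab,r,"zmed",np.median(q[:,2]),len(q))
    hsv=cv2.cvtColor(px,cv2.COLOR_BGR2HSV)
    m=near&(W[...,2]>0.064)
    k,l,st,ce=cv2.connectedComponentsWithStats(m.astype(np.uint8))
    for i in range(1,k):
        if st[i,4]>8:
            q=W[l==i];print(n,"hi",st[i],q.mean(0).round(4),q.min(0).round(4),q.max(0).round(4),px[l==i].mean(0).round())
            t=q[q[:,2]>q[:,2].max()-0.006];print("   top",t.mean(0).round(4),len(t))
    bl=near&(px.max(2)<60)&(W[...,2]>0.06);q=W[bl];print("black",len(q),q.mean(0),q.min(0),q.max(0))
h=max(o.shape[0] for o in out)
cv2.imwrite("pics/crop0.png",np.hstack([cv2.copyMakeBorder(o,0,h-o.shape[0],0,0,0) for o in out]))
E
```

```text
c [ 0.51119598 -0.0561929   0.04987316]
top deck ((523.3207397460938, -59.61131286621094), (200.1359100341797, 211.5017852783203), 67.86731719970703) zmed 0.04068653101500053 2930
top all ((523.3207397460938, -59.61131286621094), (200.1359100341797, 211.5017852783203), 67.86731719970703) zmed 0.04475932706906893 5907
top base ((523.252685546875, -59.59223937988281), (219.8979949951172, 241.30535888671875), 67.9225082397461) zmed 0.042679252700210446 6983
top hi [376 163  20  24 243] [ 0.5708 -0.0788  0.1157] [ 0.5294 -0.1105  0.064 ] [ 0.6134 -0.0541  0.1657] [70. 73. 75.]
   top [ 0.539  -0.0653  0.1614] 25
top hi [356 214  16  15 152] [ 0.454  -0.0316  0.0946] [ 0.4406 -0.0501  0.0646] [ 0.4706 -0.0134  0.1051] [ 54.  86. 126.]
   top [ 0.4559 -0.0335  0.1009] 52
black 94 [ 0.54612599 -0.06747409  0.15227838] [ 0.52945106 -0.08041847  0.11826842] [ 0.57074185 -0.05413228  0.1656862 ]
side deck ((520.1408081054688, -56.65089416503906), (204.5603485107422, 210.56578063964844), 68.32874298095703) zmed 0.04217644397484116 2262
side all ((520.678955078125, -55.6236572265625), (207.26898193359375, 210.47195434570312), 67.89273834228516) zmed 0.04990453504307152 5480
side base ((519.874755859375, -57.121124267578125), (222.96278381347656, 240.972900390625), 67.81954956054688) zmed 0.04316236589095157 7292
side hi [343 192  36  49 515] [ 0.5646 -0.0813  0.1143] [ 0.526  -0.1092  0.0643] [ 0.6111 -0.0547  0.1643] [60. 63. 63.]
   top [ 0.5364 -0.0655  0.1612] 37
side hi [301 209  12  22 235] [ 0.4526 -0.0378  0.0886] [ 0.4394 -0.0508  0.0642] [ 0.4692 -0.011   0.1033] [ 47.  76. 103.]
   top [ 0.4537 -0.0314  0.1002] 92
black 216 [ 0.54319799 -0.07340864  0.1353299 ] [ 0.46013148 -0.10817289  0.06341719] [ 0.59078626 -0.03093073  0.16431505]
```

View pics/crop0.png

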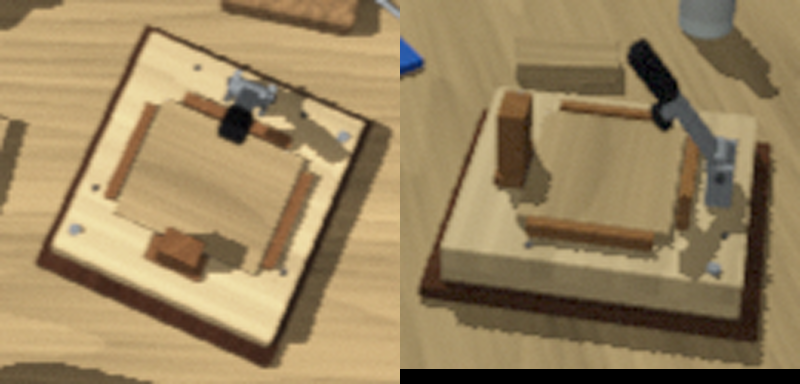

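The crop shows the block (left crop ~(178,254)) at the near end of the jig. The lever stands up with its black grip at ~(235,124), on the same centre line. In full-image pixels these are (363,222) and (381,180).

```bash
cat >> h.py <<'E'
YAW=np.radians(-22.1); C=np.array([0.5216,-0.0583])
c_,s_=np.cos(YAW),np.sin(YAW)
def tb(P):  # world -> base frame, mm
    P=np.asarray(P,float);d=P[...,:2]-C
    return np.stack([d[...,0]*c_+d[...,1]*s_,-d[...,0]*s_+d[...,1]*c_,P[...,2]],-1)*1000
def tool():
    s=readout.observe();R=cv2.Rodrigues(np.array(s["ee_rot"]))[0]
    y=R[:,1];z=R[:,2]
    return dict(t=round(s["clock"],2),tcp=tb(s["position"]).round(1),yerr_deg=round(np.degrees(np.arctan2(y[1],y[0])-YAW),2),zax=z.round(3),f=s["force"].round(1),w=round(s["width"],3),g=round(s["gripper_force"],1),j=s["joints"].round(2))
E
python3 - <<'E'
from h import *
print(tool())
for n in("top","side"):
    d=np.load(f"pics/{n}0.npz");Q=tb(d["W"]);px=d["px"].astype(int)
    # shift so the deck rect centre of each view agrees
    off=dict(top=tb(np.array([.5233,-.0596,0])),side=tb(np.array([.5202,-.0569,0])))[n];Q=Q-np.r_[off[:2],0]
    near=(abs(Q[...,0])<110)&(abs(Q[...,1])<100)
    blk=near&(px.max(2)<70)&(Q[...,2]>95);q=Q[blk]
    lev=near&(Q[...,2]>80)&(Q[...,0]>0);l=Q[lev]
    v=cv2.fitLine(l[:,[0,2]].astype(np.float32),cv2.DIST_HUBER,0,.01,.01).ravel()
    th=np.arctan2(abs(v[1]),abs(v[0]));xh=v[2]+(70-v[3])*v[0]/v[1]
    print(n,"lever theta",th,"x at z=70",xh,"y",np.median(l[:,1]),"black",q.min(0),q.max(0),len(q))
    h=near&(Q[...,2]>92)&(Q[...,0]<-40);b=Q[h];b2=Q[near&(Q[...,2]>97)&(Q[...,0]<-40)]
    print("  block",cv2.minAreaRect(b2[:,:2].astype(np.float32)),b2.mean(0),len(b2),b[:,:2].min(0),b[:,:2].max(0))
    lo=near&(Q[...,2]>62)&(Q[...,2]<95)&(Q[...,0]<-40);print("  sides",Q[lo].min(0),Q[lo].max(0),Q[lo].mean(0))
    bot=Q[near&(Q[...,2]>64)&(Q[...,2]<78)&(Q[...,0]>40)];print("  hinge area",bot.min(0),bot.max(0))
for nm,p,h in(("glue",(281,143),0),("offcut",(296,193),0),("tin",(466,241),0)):
    print(nm,tb(np.load("pics/top0.npz")["W"][p[1],p[0]]).round())
E
```

```text
{'t': 0.1, 'tcp': array([-525.1,  482. ,  226. ]), 'yerr_deg': np.float64(91.83), 'zax': array([-0.   , -0.001, -1.   ]), 'f': array([ 0.3,  0.5, -0. ]), 'w': 0.998, 'g': 0.0, 'j': array([-1.32,  0.44,  0.02,  1.57, -0.01,  1.13, -0.08])}
top lever theta 0.91054636 x at z=70 88.202545 y -0.17275161989225096 black [  8.43682463  -9.81286703 116.60552469] [ 50.09488284  11.47184298 165.68619631] 97
  block ((-72.65262603759766, -0.14302635192871094), (33.08620834350586, 21.368385314941406), 89.1645736694336) [-72.69773367  -0.73592613  99.68437779] 89 [-83.52638457 -16.90847151] [-60.93502015  16.46852822]
  sides [-83.95319347 -16.90847151  62.60579402] [-60.93502015  16.77389067  94.48136632] [-80.35330795   0.81798042  81.71223846]
  hinge area [ 70.34514741 -21.55438969  64.00815866] [91.16909329 21.23779102 77.96982495]
side lever theta 0.9099834 x at z=70 87.10863 y -6.833318940018916 black [ 11.80421691 -13.99298975  98.75020811] [ 47.80883034   9.97363574 164.31504691] 210
  block ((-71.5646743774414, 0.15758323669433594), (37.41288375854492, 21.3934383392334), 89.58397674560547) [-71.13340636  -1.5881207  100.18904523] 93 [-82.31579048 -18.57026575] [-60.71684718  18.88011316]
  sides [-80.69770397 -18.93391867  62.37830287] [-60.17723979  14.53110208  94.84829412] [-68.68852523 -11.86553853  78.7451645 ]
  hinge area [ 72.85231103 -21.01102185  64.27041582] [92.17112036 19.86031051 77.98610147]
glue [ 34. 281.  68.]
offcut [-63. 194.  20.]
tin [   2. -263.   35.]
```

```bash
python3 -m creep '[[0,0,0,1,0],[0,0,0,1,0],[0,0,0,1,0],[0,0,0,1,0],[0,0,0,1,0],[0,0,0,1,0],[0,0,0,1,0],[0,0,0,1,0],[0,0,0,1,0],[0,0,0,1,0],[0,0,0,1,0],[0,0,0,1,0]]' 20
python3 -m creep '[[0,0,0,1,0],[0,0,0,1,0],[0,0,0,1,0],[0,0,0,1,0],[0,0,0,1,0],[0,0,0,1,0],[0,0,0,1,0],[0,0,0,1,0],[0,0,0,1,0],[0,0,0,1,0],[0,0,0,0.95,0],[0,0,0,0,0]]'
python3 -c "from h import *;print(tool())"
```

```text
clock: 1.6
position: [0.2165, 0.586, 0.2263]
ee_rot: [1.766, 2.598, -0.001]
force: [-0.2, -0.5, 0.4]
width: 0.005
gripper_force: 0.0
clock: 3.1
position: [0.2164, 0.5861, 0.2263]
ee_rot: [2.605, 1.755, -0.001]
force: [0.3, 0.3, 0.4]
width: 0.003
gripper_force: 0.0
{'t': 3.1, 'tcp': array([-525.2,  482.2,  226.3]), 'yerr_deg': np.float64(0.05), 'zax': array([-0.   , -0.001, -1.   ]), 'f': array([0.3, 0.3, 0.4]), 'w': 0.003, 'g': 0.0, 'j': array([-1.57,  0.45,  0.39,  1.6 , -0.18,  1.13, -1.52])}
```

```bash
python3 -m creep '[[-0.8,1,0,0,0],[-0.8,1,0,0,0],[-0.8,1,0,0,0],[-0.8,1,0,0,0],[-0.8,1,0,0,0],[-0.8,1,0,0,0],[-0.8,1,0,0,0],[-0.8,1,0,0,0]]'
python3 -m creep '[[-0.8,1,0,0,0],[-0.8,1,0,0,0],[-0.8,1,0,0,0],[-0.8,1,0,0,0],[-0.8,1,0,0,0],[-0.8,1,0,0,0],[-0.8,1,0,0,0],[0,0,0,0,0],[0,0,0,0,0]]'
python3 -c "from h import *;print(tool())"
```

```text
clock: 4.1
position: [0.4174, 0.2273, 0.2269]
ee_rot: [-2.604, -1.758, -0.001]
force: [0.2, 0.8, 0.3]
width: 0.004
gripper_force: 0.0
clock: 5.22
position: [0.5918, -0.0837, 0.2263]
ee_rot: [-2.604, -1.756, 0.001]
force: [-0.6, -0.2, -0.2]
width: 0.003
gripper_force: 0.0
{'t': 5.22, 'tcp': array([ 74.6,   2.9, 226.3]), 'yerr_deg': np.float64(0.07), 'zax': array([-0.001,  0.001, -1.   ]), 'f': array([-0.6, -0.2, -0.2]), 'w': 0.003, 'g': 0.0, 'j': array([-0.41,  0.44,  0.67,  1.68, -0.3 ,  1.13, -0.04])}
```

```bash
python3 -m creep '[[-0.07,0,0.5,0,0],[0,0,0.5,0,0],[0,0,0.5,0,0],[0,0,0.5,0,0],[0,-0.25,0.1,0,0],[0,-0.23,0.08,0,0],[0,0,0,0,0]]'
python3 -c "from h import *;print(tool())"
python3 -m creep '[[0,-0.16,0.12,0,0],[0,-0.16,0.12,0,0],[0,-0.12,0.16,0,0],[0,-0.12,0.16,0,0],[0,-0.1,0.18,0,0],[0,-0.1,0.18,0,0],[0,0,0,0,0]]'
python3 - <<'E'
from h import *
print(tool())
im=vision.get_image("side");cv2.imwrite("pics/side1.png",cv2.resize(im["pixels"][130:320,220:440],(660,570)))
E
```

```text
clock: 6.1
position: [0.5727, -0.0785, 0.1401]
ee_rot: [-2.604, -1.756, -0.001]
force: [0.1, 0.7, 0.0]
width: 0.005
gripper_force: 0.0
{'t': 6.1, 'tcp': array([ 55. ,   0.6, 140.1]), 'yerr_deg': np.float64(0.09), 'zax': array([ 0.   ,  0.001, -1.   ]), 'f': array([0.1, 0.7, 0. ]), 'w': 0.005, 'g': 0.0, 'j': array([-0.39,  0.5 ,  0.63,  1.83, -0.36,  0.93,  0.01])}
clock: 6.98
position: [0.5443, -0.0678, 0.1019]
ee_rot: [-2.605, -1.754, 0.002]
force: [-0.8, 0.3, 1.0]
width: 0.007
gripper_force: 0.0
{'t': 6.97, 'tcp': array([ 24.6,  -0.2, 101.9]), 'yerr_deg': np.float64(0.02), 'zax': array([-0.002,  0.   , -1.   ]), 'f': array([-0.8,  0.3,  1. ]), 'w': 0.007, 'g': 0.0, 'j': array([-0.4 ,  0.5 ,  0.6 ,  1.94, -0.38,  0.82,  0.02])}
```

View pics/side1.png

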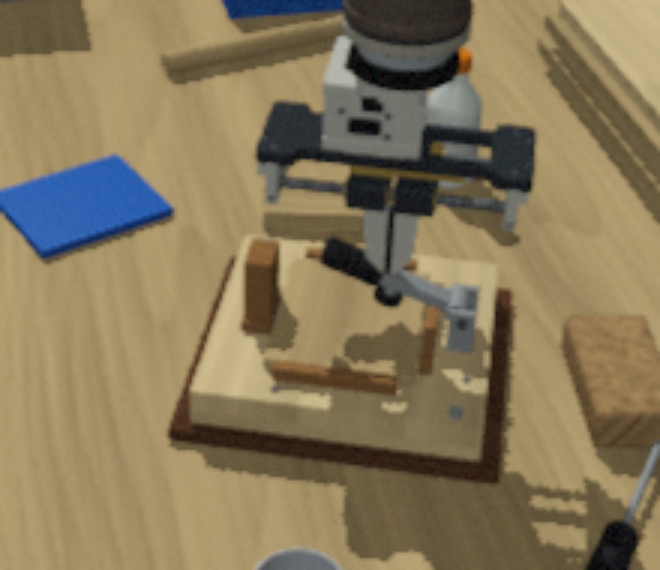

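The lever (crop ~(385,285)) is about half way down. The tapered fingertips press near the hinge end of the grip, so I'll continue down while moving outward along it.

```bash
python3 -m creep '[[0,-0.2,0.05,0,0],[0,-0.2,0.1,0,0],[0,-0.15,0.15,0,0],[0,-0.1,0.15,0,0],[0,0,0.1,0,0],[0,0,0.08,0,0],[0,0,0,0,0]]'
python3 - <<'E'
from h import *
print(tool())
im=vision.get_image("side");W=tb(pts(im));px=im["pixels"].astype(int)
cv2.imwrite("pics/side2.png",cv2.resize(im["pixels"][130:320,220:440],(660,570)))
m=(abs(W[...,1])<14)&(W[...,0]>-45)&(W[...,0]<20)&(px.max(2)<70)&(W[...,2]>58)&(W[...,2]<130)
q=W[m];print(len(q),np.percentile(q,[2,50,98],axis=0).round(1))
E
```

```text
clock: 7.9
position: [0.5202, -0.0578, 0.0781]
ee_rot: [-2.604, -1.753, 0.001]
force: [-7.8, 2.4, 20.0]
width: 0.008
gripper_force: 10.0
{'t': 7.9, 'tcp': array([-1.5, -0.1, 78.1]), 'yerr_deg': np.float64(0.01), 'zax': array([-0.002,  0.002, -1.   ]), 'f': array([-7.8,  2.4, 20. ]), 'w': 0.008, 'g': 10.0, 'j': array([-0.41,  0.5 ,  0.58,  2.02, -0.41,  0.74,  0.03])}
164 [[-28.7 -12.4  64.5]
 [ -4.2  -8.   75.5]
 [ 14.    3.9 123.4]]
```

View pics/side2.png

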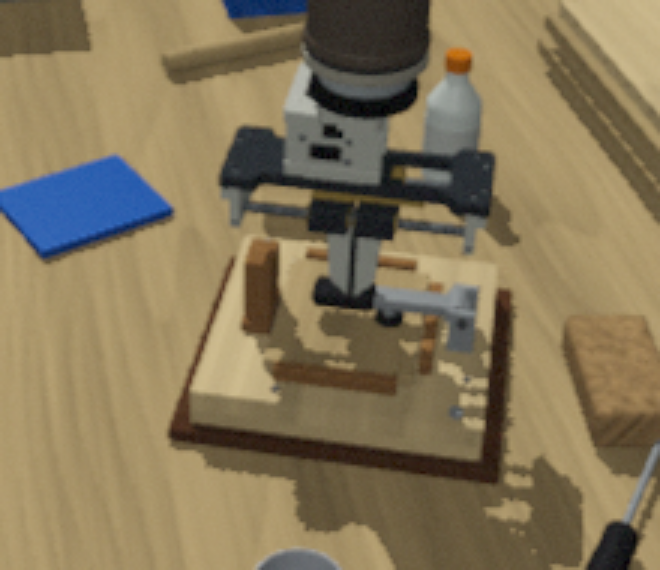

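The lever lies level: the fingertips rest on the grip (crop ~(350,295)) at z = 78 mm, which matches the closed height. Next: lift off and go over the block.

```bash
python3 -m creep '[[0,0,0,0,0],[0,0,0,0,0],[0,0,-0.45,0,0],[0,0,-0.45,0,0],[0,0,-0.45,0,0.2],[0,-0.3,-0.45,0,0.4],[0,-0.6,0,0,0.4],[0,-0.6,0,0,0.4],[0,-0.25,0,0,0.4],[0,0,0,0,0.4]]'
python3 - <<'E'
from h import *
print(tool())
im=vision.get_image("side");W=tb(pts(im));px=im["pixels"].astype(int)
m=(abs(W[...,1])<14)&(W[...,0]>-45)&(W[...,0]<20)&(px.max(2)<70)&(W[...,2]>58)&(W[...,2]<100)
q=W[m];print("lever",len(q),np.percentile(q,[2,50,98],axis=0).round(1))
a=vision.get_image("wrist");V=tb(pts(a));cv2.imwrite("pics/wrist1.png",a["pixels"])
t=(abs(V[...,0]+72)<30)&(abs(V[...,1])<30)&(V[...,2]>95)&(V[...,2]<105)
q=V[t];print("blocktop wrist",len(q),cv2.minAreaRect(q[:,:2].astype(np.float32)) if len(q) else 0,q[:,2].mean())
E
```

```text
clock: 9.2
position: [0.4562, -0.0317, 0.1495]
ee_rot: [-2.605, -1.756, -0.0]
force: [1.3, -0.1, -0.4]
width: 0.401
gripper_force: 0.0
{'t': 9.2, 'tcp': array([-70.6,   0. , 149.5]), 'yerr_deg': np.float64(0.06), 'zax': array([ 0.,  0., -1.]), 'f': array([ 1.3, -0.1, -0.4]), 'w': 0.401, 'g': 0.0, 'j': array([-0.59,  0.29,  0.68,  2.1 , -0.25,  0.83, -0.15])}
lever 180 [[-28.7 -12.8  65. ]
 [ -7.9  -7.3  76.3]
 [ 13.7   6.8  80.2]]
blocktop wrist 1867 ((-69.85118103027344, 2.230539321899414), (34.3802375793457, 21.844921112060547), 89.0856704711914) 99.23788423738787
```

View pics/wrist1.png

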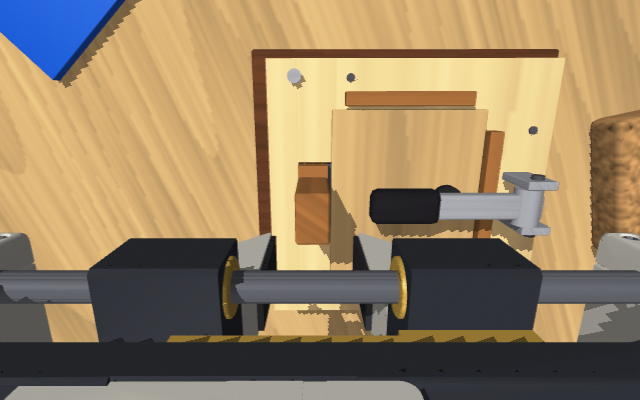

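The wrist view shows the block (~(313,205)) centred between the fingers and the lever level over the panel. Now descend and grip.

```bash
python3 -m creep '[[0.02,0,0.5,0,0.4],[0,0,0.5,0,0.4],[0,0,0.4,0,0.4],[0,0,0.3,0,0.4],[0,0,0.2,0,0.4],[0,0,0.19,0,0.4],[0,0,0,0,0.4]]'
python3 -c "from h import *;print(tool())"
python3 -m creep '[[0,0,0,0,0.2],[0,0,0,0,0.1],[0,0,0,0,0.1],[0,0,0,0,0.1],[0,0,0,0,0.1]]' 30
python3 -c "from h import *;print(tool())"
```

```text
clock: 10.18
position: [0.4564, -0.0312, 0.0656]
ee_rot: [-2.606, -1.755, 0.001]
force: [-0.6, -0.2, 0.1]
width: 0.399
gripper_force: 0.0
{'t': 10.18, 'tcp': array([-70.6,   0.6,  65.6]), 'yerr_deg': np.float64(0.02), 'zax': array([-0.001, -0.   , -1.   ]), 'f': array([-0.6, -0.2,  0.1]), 'w': 0.399, 'g': 0.0, 'j': array([-0.49,  0.43,  0.58,  2.18, -0.4 ,  0.63, -0.01])}
clock: 10.8
position: [0.4561, -0.0309, 0.0662]
ee_rot: [-2.605, -1.755, -0.0]
force: [-3.0, 1.1, 5.9]
width: 0.238
gripper_force: 30.0
{'t': 10.8, 'tcp': array([-71. ,   0.8,  66.2]), 'yerr_deg': np.float64(0.03), 'zax': array([-0.   ,  0.001, -1.   ]), 'f': array([-3. ,  1.1,  5.9]), 'w': 0.238, 'g': 30.0, 'j': array([-0.49,  0.43,  0.58,  2.18, -0.4 ,  0.63, -0.01])}
```

```bash
python3 -m creep '[[0.08,0,-0.02,0,0.1],[0.08,0,-0.02,0,0.1],[0,0,0,0,0.1]]'
python3 -c "from h import *;print(tool())"
python3 -m creep '[[-0.1,0,-0.01,0,0.1],[-0.1,0,-0.01,0,0.1],[-0.1,0,-0.01,0,0.1],[0,0,0,0,0.1]]'
python3 - <<'E'
from h import *
print(tool())
a=vision.get_image("side");W=tb(pts(a));cv2.imwrite("pics/side3.png",cv2.resize(a["pixels"][170:310,260:400],(600,600)))
E
```

```text
clock: 11.18
position: [0.4571, -0.0281, 0.067]
ee_rot: [2.606, 1.751, -0.006]
force: [-4.3, -11.8, -5.1]
width: 0.236
gripper_force: 30.0
{'t': 11.18, 'tcp': array([-71.1,   3.7,  67. ]), 'yerr_deg': np.float64(-0.1), 'zax': array([-0.002, -0.003, -1.   ]), 'f': array([ -4.3, -11.8,  -5.1]), 'w': 0.236, 'g': 30.0, 'j': array([-0.5 ,  0.43,  0.58,  2.18, -0.39,  0.63, -0.02])}
clock: 11.68
position: [0.455, -0.0335, 0.0687]
ee_rot: [-2.602, -1.757, -0.003]
force: [3.1, 9.5, -8.7]
width: 0.232
gripper_force: 30.0
{'t': 11.68, 'tcp': array([-71. ,  -2. ,  68.7]), 'yerr_deg': np.float64(0.17), 'zax': array([ 0.001,  0.003, -1.   ]), 'f': array([ 3.1,  9.5, -8.7]), 'w': 0.232, 'g': 30.0, 'j': array([-0.48,  0.42,  0.58,  2.18, -0.4 ,  0.63, -0.  ])}
```

View pics/side3.png

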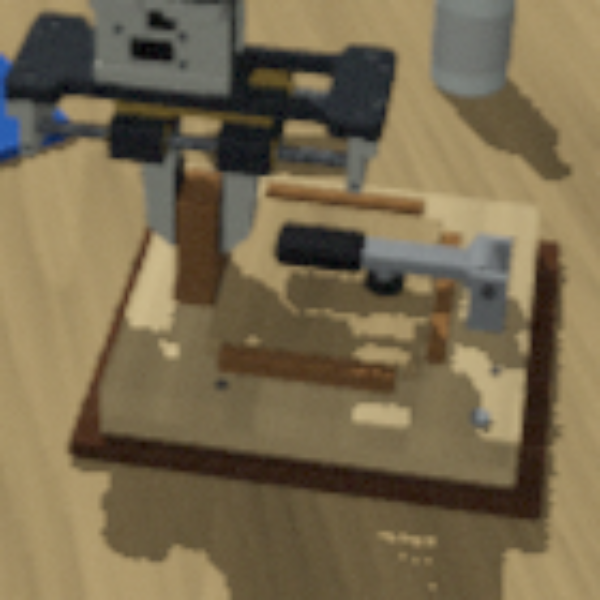

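The block is held with the jig and lever seated (block at crop ~(200,240)). The arm yields about half the commanded swing, so I'll swing wider.

```bash
python3 -m creep '[[0.12,0,0,0,0.1],[0.12,0,-0.01,0,0.1],[0.12,0,-0.02,0,0.1],[0,0,0,0,0.1]]'
python3 -c "from h import *;print(tool())"
python3 -m creep '[[-0.15,0,0,0,0.1],[-0.15,0,-0.01,0,0.1],[-0.15,0,-0.02,0,0.1],[0,0,0,0,0.1]]'
python3 - <<'E'
from h import *
print(tool())
for n in ("side","wrist"):
    a=vision.get_image(n);W=tb(pts(a));px=a["pixels"];hsv=cv2.cvtColor(px,cv2.COLOR_BGR2HSV)
    if n=="wrist":
        V=W[...,2];t=(abs(W[...,0]+71)<14)&(abs(W[...,1])<28)&(V>92)&(V<125)
        q=W[t];print("top pts",len(q),np.percentile(q,[2,50,98],axis=0).round(1).tolist()); print(np.polyfit(q[:,1],q[:,2],1))
    else:
        m=(abs(W[...,0]+72)<16)&(abs(W[...,1])<32)&(W[...,2]>46)&(hsv[...,1]>120)&(px[...,2]>50)
        q=W[m&(W[...,1]<-10)];print(len(q),"z",np.percentile(q[:,2],[1,50,99]),"dy/dz",np.polyfit(q[:,2],q[:,1],1))
E
```

```text
clock: 12.22
position: [0.4581, -0.0258, 0.0695]
ee_rot: [2.607, 1.752, -0.006]
force: [-4.3, -11.7, -3.3]
width: 0.237
gripper_force: 30.0
{'t': 12.22, 'tcp': array([-71.1,   6.3,  69.5]), 'yerr_deg': np.float64(-0.1), 'zax': array([-0.003, -0.003, -1.   ]), 'f': array([ -4.3, -11.7,  -3.3]), 'w': 0.237, 'g': 30.0, 'j': array([-0.51,  0.43,  0.59,  2.18, -0.39,  0.64, -0.03])}
clock: 12.72
position: [0.454, -0.0362, 0.0714]
ee_rot: [-2.601, -1.757, -0.005]
force: [1.6, 12.5, -2.2]
width: 0.235
gripper_force: 30.0
{'t': 12.72, 'tcp': array([-71. ,  -5. ,  71.4]), 'yerr_deg': np.float64(0.18), 'zax': array([ 0.001,  0.004, -1.   ]), 'f': array([ 1.6, 12.5, -2.2]), 'w': 0.235, 'g': 30.0, 'j': array([-0.48,  0.42,  0.58,  2.18, -0.39,  0.64, -0.  ])}
258 z [ 46.51277625  82.60816561 167.62600625] dy/dz [ -0.03313719 -16.82517292]
top pts 3626 [[-83.5, -18.7, 93.1], [-70.8, 6.1, 103.5], [-57.7, 14.2, 118.3]]
[ -0.17657868 104.35765772]
```

```bash
cat >> h.py <<'E'
def tilt(save=None):
    a=vision.get_image("side");W=tb(pts(a));hsv=cv2.cvtColor(a["pixels"],cv2.COLOR_BGR2HSV)
    m=(abs(W[...,0]+71)<9)&(abs(W[...,1])<32)&(W[...,2]>44)&(W[...,2]<125)&(hsv[...,1]>110)&(hsv[...,0]<16)
    q=W[m];q=q[q[:,1]<np.median(q[:,1])+8]
    h=q[q[:,2]>55]  # handle face
    l=cv2.fitLine(h[:,[2,1]].astype(np.float32),cv2.DIST_HUBER,0,.01,.01).ravel()
    print("face n",len(h),"tilt deg (top to +y)",round(np.degrees(np.arctan2(l[1],l[0])),2),"y at z80",round(l[3]+(80-l[2])*l[1]/l[0],1),"ztop",h[:,2].max().round(1),"zmin",q[:,2].min().round(1))
    d=(W[...,2]>36)&(W[...,2]<48)&(abs(W[...,0])<103)&(abs(W[...,1])<98);print("deck z",np.median(W[...,2][d]).round(2))
    if save: cv2.imwrite(save,cv2.resize(a["pixels"][170:310,260:400],(600,600)))
E
python3 - <<'E'
from h import *
tilt("pics/side4.png")
d=np.load("pics/side0.npz");W=tb(d["W"]);k=(W[...,2]>36)&(W[...,2]<48)&(abs(W[...,0])<103)&(abs(W[...,1])<98);print("deck0",np.median(W[...,2][k]))
E
```

```text
face n 109 tilt deg (top to +y) -3.65 y at z80 -18.9 ztop 106.9 zmin 45.5
deck z 42.3
deck0 42.32237409988182
```

View pics/side4.png

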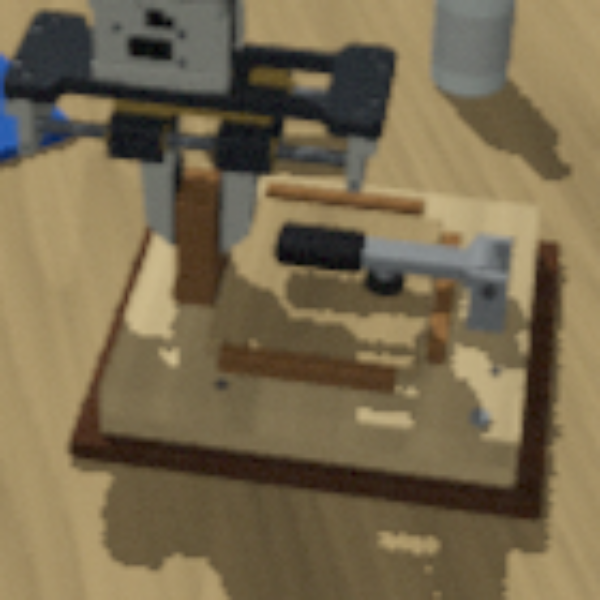

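The side view (block at crop ~(200,240)) measures a tilt of about 3.7°, block top at z ≈ 106 (up ~5 mm), and the deck unchanged. Continue rocking.

```bash
python3 -m creep '[[0.16,0,0,0,0.1],[0.16,0,-0.02,0,0.1],[0.18,0,-0.02,0,0.1],[0,0,0,0,0.1]]'
python3 -c "from h import *;print(tool());tilt()"
python3 -m creep '[[-0.16,0,0,0,0.1],[-0.18,0,-0.02,0,0.1],[-0.18,0,-0.02,0,0.1],[0,0,0,0,0.1]]'
python3 -c "from h import *;print(tool());tilt()"
```

```text
clock: 13.38
position: [0.4588, -0.0241, 0.0724]
ee_rot: [2.607, 1.751, -0.006]
force: [-4.6, -11.7, -0.4]
width: 0.238
gripper_force: 30.0
{'t': 13.38, 'tcp': array([-71. ,   8.1,  72.4]), 'yerr_deg': np.float64(-0.11), 'zax': array([-0.003, -0.003, -1.   ]), 'f': array([ -4.6, -11.7,  -0.4]), 'w': 0.238, 'g': 30.0, 'j': array([-0.52,  0.43,  0.59,  2.17, -0.39,  0.65, -0.04])}
face n 126 tilt deg (top to +y) 5.61 y at z80 -10.4 ztop 107.9 zmin 44.2
deck z 42.31
clock: 13.92
position: [0.4536, -0.0372, 0.0747]
ee_rot: [-2.601, -1.757, -0.005]
force: [0.9, 11.8, -0.4]
width: 0.239
gripper_force: 30.0
{'t': 13.93, 'tcp': array([-70.9,  -6. ,  74.7]), 'yerr_deg': np.float64(0.17), 'zax': array([ 0.001,  0.004, -1.   ]), 'f': array([ 0.9, 11.8, -0.4]), 'w': 0.239, 'g': 30.0, 'j': array([-0.48,  0.41,  0.59,  2.18, -0.39,  0.65, -0.  ])}
face n 127 tilt deg (top to +y) -1.53 y at z80 -19.5 ztop 115.9 zmin 44.0
deck z 42.3
```

```bash
python3 -m creep '[[0.16,0,-0.01,0,0.1],[0.16,0,-0.02,0,0.1],[0.16,0,-0.02,0,0.1],[-0.16,0,-0.01,0,0.1],[-0.16,0,-0.02,0,0.1],[-0.16,0,-0.02,0,0.1],[0,0,0,0,0.1]]'
python3 -c "from h import *;print(tool());tilt()"
python3 -m creep '[[0.16,0,-0.01,0,0.1],[0.16,0,-0.02,0,0.1],[0.16,0,-0.02,0,0.1],[0,0,0,0,0.1]]'
python3 -c "from h import *;print(tool());tilt('pics/side5.png')"
```

```text
clock: 14.85
position: [0.4535, -0.0377, 0.0786]
ee_rot: [-2.602, -1.757, -0.004]
force: [0.5, 10.4, -3.3]
width: 0.238
gripper_force: 30.0
{'t': 14.85, 'tcp': array([-70.9,  -6.5,  78.6]), 'yerr_deg': np.float64(0.15), 'zax': array([ 0.001,  0.003, -1.   ]), 'f': array([ 0.5, 10.4, -3.3]), 'w': 0.238, 'g': 30.0, 'j': array([-0.49,  0.41,  0.6 ,  2.18, -0.38,  0.66, -0.01])}
face n 149 tilt deg (top to +y) -0.47 y at z80 -20.3 ztop 124.9 zmin 44.4
deck z 42.28
clock: 15.4
position: [0.4584, -0.025, 0.08]
ee_rot: [2.607, 1.752, -0.005]
force: [-5.6, -9.2, -2.8]
width: 0.237
gripper_force: 30.0
{'t': 15.4, 'tcp': array([-71.1,   7.1,  80. ]), 'yerr_deg': np.float64(-0.08), 'zax': array([-0.002, -0.003, -1.   ]), 'f': array([-5.6, -9.2, -2.8]), 'w': 0.237, 'g': 30.0, 'j': array([-0.53,  0.41,  0.6 ,  2.17, -0.37,  0.67, -0.05])}
face n 153 tilt deg (top to +y) 6.7 y at z80 -12.0 ztop 113.8 zmin 44.6
deck z 42.35
```

View pics/side5.png

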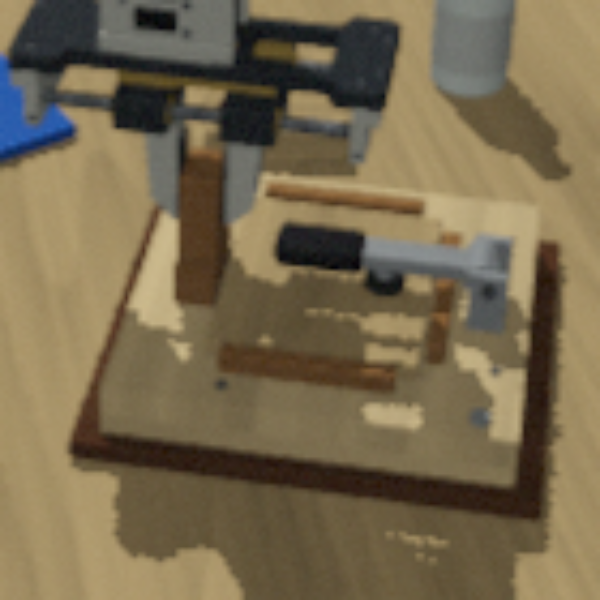

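The block is clearly rising: its foot step shows above the deck at crop ~(198,270), top at z ≈ 114 (about 14 mm up), jig still down. A few more rocks, then centre and lift clear.

```bash
python3 -m creep '[[-0.16,0,-0.02,0,0.1],[-0.16,0,-0.02,0,0.1],[-0.14,0,-0.02,0,0.1],[0.16,0,-0.02,0,0.1],[0.16,0,-0.02,0,0.1],[0.08,0,-0.02,0,0.1],[0,0,0,0,0.1]]'
python3 -c "from h import *;print(tool());tilt()"
python3 -m creep '[[-0.1,0,-0.02,0,0.1],[-0.1,0,-0.03,0,0.1],[0,0,-0.05,0,0.1],[0,0,0,0,0.1]]'
python3 -c "from h import *;print(tool());tilt()"
```

```text
clock: 16.32
position: [0.4576, -0.0268, 0.0847]
ee_rot: [2.606, 1.753, -0.005]
force: [-4.5, -7.1, -7.1]
width: 0.241
gripper_force: 30.0
{'t': 16.32, 'tcp': array([-71.1,   5.1,  84.7]), 'yerr_deg': np.float64(-0.06), 'zax': array([-0.002, -0.002, -1.   ]), 'f': array([-4.5, -7.1, -7.1]), 'w': 0.241, 'g': 30.0, 'j': array([-0.53,  0.4 ,  0.61,  2.16, -0.36,  0.68, -0.05])}
face n 137 tilt deg (top to +y) 7.55 y at z80 -13.8 ztop 117.2 zmin 44.1
deck z 42.32
clock: 16.88
position: [0.4559, -0.0308, 0.0887]
ee_rot: [-2.603, -1.756, -0.001]
force: [1.9, 4.6, -18.1]
width: 0.234
gripper_force: 30.0
{'t': 16.88, 'tcp': array([-71.2,   0.8,  88.7]), 'yerr_deg': np.float64(0.1), 'zax': array([-0.   ,  0.001, -1.   ]), 'f': array([  1.9,   4.6, -18.1]), 'w': 0.234, 'g': 30.0, 'j': array([-0.52,  0.39,  0.61,  2.17, -0.36,  0.68, -0.05])}
face n 158 tilt deg (top to +y) 6.38 y at z80 -16.6 ztop 120.0 zmin 45.6
deck z 44.0
```

The pull reached 18 N and the deck reads 1.7 mm higher, so the jig is starting to lift. Ease down and rock again.

```bash
python3 -m creep '[[0,0,0.06,0,0.1],[-0.1,0,0.03,0,0.1],[-0.15,0,0,0,0.1],[0,0,0,0,0.1]]'
python3 -c "from h import *;print(tool());tilt('pics/side6.png')"
```

```text
clock: 17.42
position: [0.4527, -0.0395, 0.0861]
ee_rot: [-2.603, -1.755, -0.004]
force: [-2.7, 8.8, 2.0]
width: 0.238
gripper_force: 30.0
{'t': 17.43, 'tcp': array([-70.9,  -8.6,  86.1]), 'yerr_deg': np.float64(0.1), 'zax': array([ 0.001,  0.003, -1.   ]), 'f': array([-2.7,  8.8,  2. ]), 'w': 0.238, 'g': 30.0, 'j': array([-0.5 ,  0.39,  0.61,  2.17, -0.36,  0.67, -0.02])}
face n 148 tilt deg (top to +y) 1.07 y at z80 -22.3 ztop 118.1 zmin 44.7
deck z 42.33
```

View pics/side6.png

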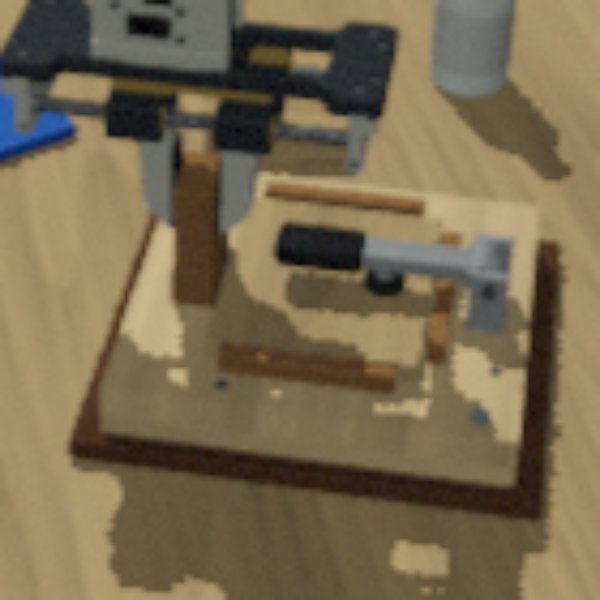

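The jig is back down (deck 42.3, lever level). The block is tilted slightly, with its foot almost out at crop ~(195,295). Continue small-rise rocks.

```bash
python3 -m creep '[[0.16,0,-0.01,0,0.1],[0.16,0,-0.01,0,0.1],[0.16,0,-0.01,0,0.1],[0,0,0,0,0.1]]'
python3 -c "from h import *;print(tool());tilt()"
python3 -m creep '[[-0.15,0,-0.01,0,0.1],[-0.15,0,-0.01,0,0.1],[-0.15,0,-0.01,0,0.1],[0,0,0,0,0.1]]'
python3 -c "from h import *;print(tool());tilt()"
```

```text
clock: 17.98
position: [0.4584, -0.0251, 0.0867]
ee_rot: [2.606, 1.754, -0.004]
force: [-5.9, -5.0, -0.3]
width: 0.239
gripper_force: 30.0
{'t': 17.98, 'tcp': array([-71.1,   7. ,  86.7]), 'yerr_deg': np.float64(-0.02), 'zax': array([-0.002, -0.001, -1.   ]), 'f': array([-5.9, -5. , -0.3]), 'w': 0.239, 'g': 30.0, 'j': array([-0.53,  0.4 ,  0.61,  2.16, -0.36,  0.68, -0.06])}
face n 159 tilt deg (top to +y) 11.28 y at z80 -13.9 ztop 119.7 zmin 46.3
deck z 42.3
clock: 18.52
position: [0.4531, -0.0413, 0.0883]
ee_rot: [2.606, 1.753, 0.001]
force: [0.6, 0.1, -2.1]
width: 0.239
gripper_force: 30.0
{'t': 18.52, 'tcp': array([-69.9, -10. ,  88.3]), 'yerr_deg': np.float64(-0.05), 'zax': array([ 0.001, -0.   , -1.   ]), 'f': array([ 0.6,  0.1, -2.1]), 'w': 0.239, 'g': 30.0, 'j': array([-0.5 ,  0.39,  0.62,  2.17, -0.36,  0.68, -0.03])}
face n 114 tilt deg (top to +y) 1.34 y at z80 -27.2 ztop 121.8 zmin 48.1
deck z 42.3
```

The side force has dropped to zero, so the block is free. Lift, centre and check.

```bash
python3 -m creep '[[0,0,-0.1,0,0.1],[0,0,-0.12,0,0.1],[0.12,0,-0.1,0,0.1],[0.12,0,0,0,0.1],[0,0,0,0,0.1],[0,0,0,0,0.1]]'
python3 -c "from h import *;print(tool());tilt('pics/side7.png')"
```

```text
clock: 19.32
position: [0.4562, -0.0315, 0.1006]
ee_rot: [-2.605, -1.755, 0.0]
force: [-0.5, -0.1, -0.4]
width: 0.238
gripper_force: 30.0
{'t': 19.32, 'tcp': array([-70.7,   0.3, 100.6]), 'yerr_deg': np.float64(0.04), 'zax': array([-0., -0., -1.]), 'f': array([-0.5, -0.1, -0.4]), 'w': 0.238, 'g': 30.0, 'j': array([-0.54,  0.37,  0.63,  2.15, -0.33,  0.71, -0.07])}
face n 174 tilt deg (top to +y) 9.54 y at z80 -21.3 ztop 124.2 zmin 55.5
deck z 42.31
```

View pics/side7.png

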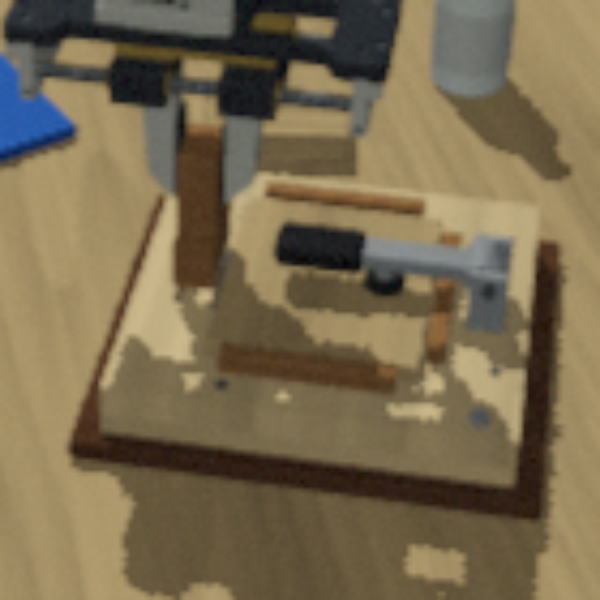

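```bash
python3 - <<'E'
from h import *
a=vision.get_image("side");W=tb(pts(a));hsv=cv2.cvtColor(a["pixels"],cv2.COLOR_BGR2HSV)
m=(abs(W[...,0]+71)<10)&(abs(W[...,1])<36)&(W[...,2]>50)&(W[...,2]<130)&(hsv[...,1]>110)&(hsv[...,0]<16)
q=W[m]
for z in range(50,130,5):
    b=q[(q[:,2]>=z)&(q[:,2]<z+5)]
    if len(b): print(z,len(b),np.median(b,0).round(1),b[:,1].min().round(1))
for lo,hi in((57,76),(84,116)):
    h=q[(q[:,2]>lo)&(q[:,2]<hi)&(q[:,1]<-5)];l=cv2.fitLine(h[:,[2,1]].astype(np.float32),cv2.DIST_HUBER,0,.01,.01).ravel();print(lo,len(h),np.degrees(np.arctan2(l[1],l[0])))
a=vision.get_image("wrist");W=tb(pts(a));hsv=cv2.cvtColor(a["pixels"],cv2.COLOR_BGR2HSV)
m=(abs(W[...,0]+71)<14)&(abs(W[...,1])<30)&(W[...,2]>110)&(W[...,2]<150)&(hsv[...,1]>100)&(hsv[...,0]<18)
q=W[m];print("wrist top",len(q),np.percentile(q,[2,50,98],axis=0).round(1).tolist())
t=q[q[:,2]>np.percentile(q[:,2],50)-5]
if len(t): l=cv2.fitLine(t[:,[1,2]].astype(np.float32),cv2.DIST_HUBER,0,.01,.01).ravel();print("top slope deg",np.degrees(np.arctan(l[1]/l[0])))
E
```

```text
50 2 [-68.3  -3.4  54.3] -23.8
55 7 [-68.6 -25.1  56.6] -26.5
60 20 [-65.  -25.1  63.1] -29.2
65 19 [-68.7 -25.2  67.5] -29.7
70 15 [-62.8 -23.7  72.9] -29.4
75 18 [-67.6 -24.3  77.3] -26.6
80 22 [-71.3 -20.   81.8] -27.6
85 12 [-70.5 -16.4  88.1] -20.1
90 11 [-71.  -15.3  92.6] -16.9
95 16 [-70.7 -17.1  97.3] -20.8
100 11 [-68.2 -16.7 101.8] -18.1
105 17 [-73.  -16.5 107.1] -19.7
110 16 [-69.6 -16.5 111.9] -18.9
115 12 [-71.9 -16.  116.4] -17.9
120 13 [-68.7 -15.1 123.1] -18.6
125 20 [-71.1 -13.7 128.5] -18.1
57 50 6.844502
84 88 -0.13685715
wrist top 3047 [[-80.0, -14.9, 111.7], [-69.7, 12.4, 129.2], [-59.3, 18.0, 130.8]]
top slope deg -1.8925954
```

```bash
python3 -c "from cell import sign_off;print(sign_off())"
```

```text
the job is handed in; nothing more can be done
None
```

The job is handed in (no verdict shown): lever down, block rocked free and held upright about 12 mm above the deck over its slot, jig seated at the end after lifting about 1.7 mm once near the end; panel and bystander positions weren't re-measured.

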